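Shut the cup disinfecting cabinet and start it

ROBOT

A 7-joint arm with a two-finger parallel gripper is mounted at the origin on a cart in front of the work surface, level with it; the furniture and walls round the work are solid. World frame = base frame: x ahead of the robot, y to its left, z up, the work surface at z = 0. Lengths are in mm, angles in rad, forces in N, time in s.
With the tool pointing down it reaches from about 350 to 900 mm from the base axis. Payload 19.9 kg.
Tool frame: the origin (TCP) lies at the very end of the fingers, on their centre line; the grasp point (between the pads) lies 19 mm behind it; z points along the fingers, y is the line along which they close (so a half turn about z gives the same grasp; the last joint's range is limited). The gripper opens to 94 mm and grips with 3 to 60 N. Pads are 16 mm wide; open, the fingers measure 119 mm over their backs; the gripper's body (75 mm by 177 mm) begins 78 mm behind the grasp point.
Start: joints at [-1.323, 0.417, -0.01, 1.614, 0.005, 1.111, -0.053], TCP at [178.59, 598.919, 205.425] pointing down, gripper open.
Joint ranges: [-2.81, 2.81], [-0.39, 2.02], [-1.27, 1.25], [0.06, 2.57], [-1.19, 4.33], [0.19, 2], [-2.82, 2.82]. Speed limits (rad/s): [1.89, 1.89, 2.39, 2.39, 3.01, 3.01, 3.01].

INTERFACE

Orientations are given as a unit quaternion [w, x, y, z].
In Python, from cell import ctrl gives the robot as it stands.
- The arm moves only by the tool hand_motion, called after "Call:" in YAML: its name, and indented under it one key for each argument. Schema: {"type":"object","properties":{"deltas":{"type":"string"},"aperture":{"type":"number"},"grip_n":{"type":"number"},"only":{"type":"string"},"quiet":{"type":"boolean"},"lines":{"type":"string"}},"required":["deltas"],"additionalProperties":false}. deltas is a string of 1 to 20 rows, parted by a bar, with the numbers parted by commas; each row has 4 numbers: dx, dy, dz in mm, then a turn about the tool's z in rad; each row shifts and turns the commanded pose from where the row before left it, along the tool's axes as they then stand; what a row does not reach is not made up. A row lasts 1/10 s, in which the tool goes at most 50 mm and 0.15 rad, less where a joint would pass 70% of its speed; a pose out of reach is approached as far as the arm can. aperture is the finger opening in mm, set as the call begins (left out keeps the last). The fingers move at their own pace and stop on an object; grip_n is the grip in N (left out, the last holds). Time passes only in rows, so rows that do not move let the fingers close. The tool returns the time, the measured TCP pose, the force, the opening and the grip force at its end. only (a regular expression) keeps the lines of the reply that match it, lines (a string "A,B") keeps lines A to B, and quiet returns only ok. Input that does not fit is refused with a message, and nothing moves.
- ctrl.state(): the state, without advancing time (a new reading comes with each control period).
- ctrl.capture(name): name is "side" or "top" or "wrist"; returns a dict with "pixels" (420x560x3 uint8, red, green, blue), "fx", "fy", "cx", "cy" (pixels), "dist" ([k1, k2, p1, p2, k3] as OpenCV has them; the pictures are not rectified), "cam_to_world" (4x4, takes a point from camera to world coordinates). Camera axes: x right, y up, looking along -z (the intrinsics and any distortion apply to the point x, -y, -z); pixel columns grow to the right and rows downward; lengths in mm; the calibration is good to about 2 mm. A picture is of the moment at which its call begins. There is no depth.
- ctrl.close_job(): hands the job in; it is judged then, once.
The state is a dict: "clock": time; "q": joint angles; "joint_vel": joint speeds; "effort": joint torques, N m; "tool_pos": TCP position; "tool_rot": TCP orientation; "contact_force": force on the tool from outside, world axes, zero at the start; "ft_torque": the same for the moment, N m; "opening": finger opening in mm; "grip_force": force on a finger pad.
Only numpy, scipy, OpenCV 4.12 (cv2) and the standard library are available. Lean on these libraries where they do the work, as an engineer would, in place of code of your own. Each camera call takes 0.05 s, during which the arm holds its last target. There are 200 camera calls.

TASK

The washed therapy cups stand on the pulled-out tray of the white disinfecting cabinet. With the fingertips, push the tray fully home without touching or upsetting the cups, then push the door right shut, and only then press the start key on the roof fully down and let it come up again. Leave the things lying around where they are.

Things in the scene. Friction and masses are not known exactly. Their poses are not given: they have to be found in the camera images.
- cabinet: low white disinfecting cabinet for cups, fixed to the worktop, 170 mm deep (its x), 226 mm wide (its y), roof at 105 mm; origin at the centre of its underside, x axis points to its back, y to its left (hinge side), so its open front is the plane x = -85 mm. The opening is 210 mm wide, from 12 mm to 97 mm above the worktop.
- tray (a joint): how far the steel tray stands out of the cabinet, m: 0 = fully home, 0.115 = stop. Slides straight along the cabinet's x axis, about 1.5 N of friction, plain end stops, no spring. Its rim is 14 mm high; the door cannot close while the tray stands out more than 3 mm.
- tray_plate (a point): point on the outer (robot-side) face of the tray's upright front plate, mid-width, 45 mm above the worktop; moves with the tray; axes as the cabinet's. The plate is 94 mm wide and reaches 62 mm above the worktop. With the tray home the plate's face stands 3 mm in front of the cabinet's front plane, so that upright fingers reach it clear of the roof's edge.
- door (a joint): opening angle of the side-hinged door, rad: 0 = shut against the front, about 1.57 = standing straight out toward the robot, up to 2.2. The hinge has light friction (0.05 N m), no spring and no latch: it stays where it is left.
- door_hinge (a point): point on the door's upright hinge axis, at the cabinet's front left, 55 mm above the worktop. The door is a flat panel 224 mm long, 10 mm thick (centred on this axis), 8 to 103 mm above the worktop, with a 6 mm seal round its inner face; shut, its outer face is 16 mm in front of the cabinet. Axes turn with the door: -y runs from hinge to free edge, the outer face looks to -x.
- door_edge (a point): point on the outer face of the door at its free edge, half height; same axes as door_hinge. A small finger pull, 7 mm wide, 46 mm high, stands 11 mm off the outer face right at this edge.
- start_key (a joint): travel of the start key, m: 0 = up, 0.005 = fully down. Spring return: starts to move at about 2 N, fully down at about 5 N.
- key_top (a point): centre of the top of the round grey start key, 25 mm across, on the roof near the cabinet's front right corner; 114 mm above the worktop when up; moves straight down.
- therapy_cup_0: largest of three clear therapy cups standing mouth down side by side on the tray, 58 mm across, 76 mm high with its valve; origin at the centre of its rim on the tray floor (15 mm above the worktop), z up. Light and loose.
- therapy_cup_3: middle of three clear therapy cups standing mouth down side by side on the tray, 51 mm across, 68 mm high with its valve; origin at the centre of its rim on the tray floor (15 mm above the worktop), z up. Light and loose.
- therapy_cup_2: smallest of three clear therapy cups standing mouth down side by side on the tray, 42 mm across, 59 mm high with its valve; origin at the centre of its rim on the tray floor (15 mm above the worktop), z up. Light and loose.
- cup_pump: cream hand suction pump, 62 x 214 x 27 mm, lying on the worktop to the right of the cabinet, long axis (its y) roughly along the cabinet's side; bystander, loose; origin at the centre of its underside
- tape_measure: round tape measure, about 50 mm across, 15 mm high, lying on the cabinet's roof at the back left; bystander, loose; origin at the centre of its underside
- pen_red: pen, 145 mm long, 9 mm high, lying near the robot's edge of the worktop; bystander, loose; origin at the centre of its underside
- gel_tube: gel tube, 148 x 44 x 30 mm, lying at the right of the worktop; bystander, loose; origin at the centre of its underside

How it is judged (in metres and radians):
On the way, in this order (a step that is already met when the one before it is completed fails the run):
1. the tray is fully home with the cups upright (value of joint tray below 0.006 m and angle between each of therapy_cup_0, therapy_cup_3, therapy_cup_2's own z axis and vertical below 0.2 rad), for 0.2 s.
2. the door is shut with the tray home (value of joint tray below 0.006 m and value of joint door below 0.05 rad), for 0.2 s.
3. the start key is pressed down, door shut and tray home (all of step 2 and value of joint start_key above 0.0035 m), for 0.05 s.
At the end, for the whole second after the job is handed in: Tray within 6 mm of home, door within 0.05 rad of shut, start key up again (less than 1 mm down) after having been pressed at least 3.5 mm, all cups standing at rest on the tray inside the cabinet, within 0.2 rad of upright (all of step 2 and value of joint start_key below 0.001 m and angle between each of therapy_cup_0, therapy_cup_3, therapy_cup_2's own z axis and vertical below 0.2 rad and linear speed of each of therapy_cup_0, therapy_cup_3, therapy_cup_2 below 0.02 m/s and x of therapy_cup_0 in the frame of cabinet between -0.08 and 0.08 m and height (world z) of each of therapy_cup_0, therapy_cup_3, therapy_cup_2 below 0.022 m and x of therapy_cup_3 in the frame of cabinet between -0.08 and 0.08 m and x of therapy_cup_2 in the frame of cabinet between -0.08 and 0.08 m); the robot touches nothing.
It fails at once if the start key is pressed before the door is shut on the tray (value of joint start_key above 0.0025 m and (value of joint tray above 0.008 m or value of joint door above 0.06 rad)).
It fails at once if a cup is touched by the robot (contact force between any of the arm, the fingers and therapy_cup_0 above 0.3 N or contact force between any of the arm, the fingers and therapy_cup_3 above 0.3 N or contact force between any of the arm, the fingers and therapy_cup_2 above 0.3 N).
It fails at once if a cup is toppled or lifted off the tray (angle between any of therapy_cup_0, therapy_cup_3, therapy_cup_2's own z axis and vertical above 0.4 rad or height (world z) of any of therapy_cup_0, therapy_cup_3, therapy_cup_2 above 0.03 m).
It fails at once if a bystander is moved more than 15 mm (distance of any of cup_pump, tape_measure, pen_red, gel_tube from where it was at the start of the episode above 0.015 m).
It also fails if it takes over 64 s, if anything falls off the work surface, if the arm or the gripper's body presses on something with over 40 N, if the wrist force passes 120 N, or if a joint passes its speed limit or range.

## Working session

There is one attempt and no reset: what is moved stays moved. The work goes in short steps, Python scripts to look and compute and a tool call to move; the robot and the scene stay as the last step left them, time stands still between calls to the robot, and variables do not carry over. Pictures are saved under pics/ and viewed, at most 10 in all, crops included, and the job is handed in when it is done.

```bash
mkdir -p pics; ls; python3 - <<'E'
from cell import ctrl
import cv2
for n in("side","top"):
    c=ctrl.capture(n); cv2.imwrite(f"pics/{n}0.png",c["pixels"][:,:,::-1])
    print(n,c["fx"],c["cx"],c["cy"],c["dist"],c["cam_to_world"])
s=ctrl.state();print(s["clock"],s["tool_pos"],s["tool_rot"],s["opening"])
E
```

```text
cell.py
pics
side 400.6041195324578 278.72521108986786 212.37695136855342 [-0.01716364  0.          0.          0.          0.        ] [[-9.13562886e-01  2.30468014e-01 -3.35093045e-01  2.70622922e+02]
 [-4.06295246e-01 -5.53823823e-01  7.26775994e-01  5.89893693e+02]
 [-1.80838918e-02  8.00102286e-01  5.99590949e-01  6.40611575e+02]
 [ 0.00000000e+00  0.00000000e+00  0.00000000e+00  1.00000000e+00]]
top 391.3357258059787 276.0529765871499 208.1721550708251 [-0.01043285  0.          0.          0.          0.        ] [[ 2.41050428e-02  9.89947793e-01 -1.39363963e-01  4.44756122e+02]
 [-9.99706546e-01  2.42045394e-02 -9.81162245e-04 -5.60884003e+01]
 [ 2.40194114e-03  1.39346717e-01  9.90240740e-01  1.01648859e+03]
 [ 0.00000000e+00  0.00000000e+00  0.00000000e+00  1.00000000e+00]]
0.1 [178.48622316 598.61751713 204.87628136] [-5.67159401e-05  1.44396822e-01  9.89519698e-01 -5.68144240e-04] 93.91277527003224
```

View pics/side0.png

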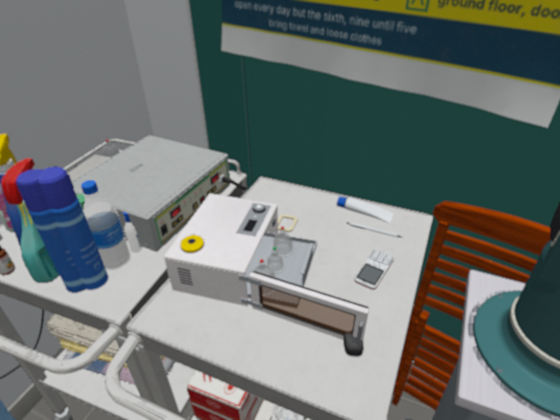

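View pics/top0.png

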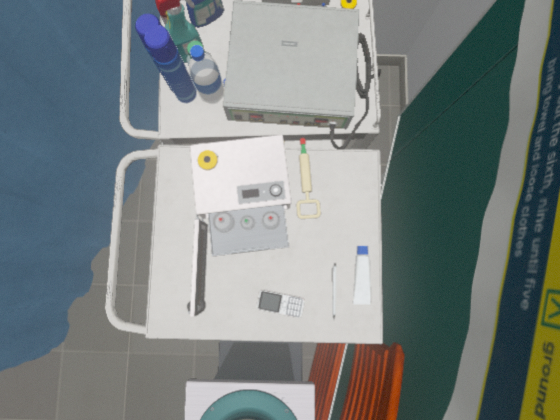

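The side view shows the cabinet roof, with the tape at (192,242) and the key at (259,208). The door stands out from (250,280) to (362,320). In the top view the key is at (277,189), the tray plate is at about row 250, columns 210–287, and the door is at columns 195–205, rows 213–315. Next I'll enlarge the top view and measure.

```bash
cat > h.py <<'E'
import numpy as np, cv2
from cell import ctrl
def ray(c,u,v):
    K=np.array([[c["fx"],0,c["cx"]],[0,c["fy"],c["cy"]],[0,0,1]])
    p=cv2.undistortPoints(np.array([[[u,v]]],float),K,np.array(c["dist"]))[0,0]
    M=np.array(c["cam_to_world"]); return M[:3,3],M[:3,:3]@np.array([p[0],-p[1],-1])
def on(c,u,v,z):
    o,d=ray(c,u,v); return o+d*(z-o[2])/d[2]
def zoom(name,out,u0,v0,w,h,k):
    c=ctrl.capture(name); im=c["pixels"][v0:v0+h,u0:u0+w,::-1]
    cv2.imwrite(out,cv2.resize(im,None,fx=k,fy=k,interpolation=cv2.INTER_CUBIC)); return c
E
python3 - <<'E'
from h import *
zoom("top","pics/t1.png",180,130,130,195,3)
zoom("side","pics/s1.png",160,180,220,180,3.6)
E
python3 -c "
import cv2;a=cv2.imread('pics/t1.png');print(a.shape)"
```

```text
(585, 390, 3)
```

View pics/t1.png

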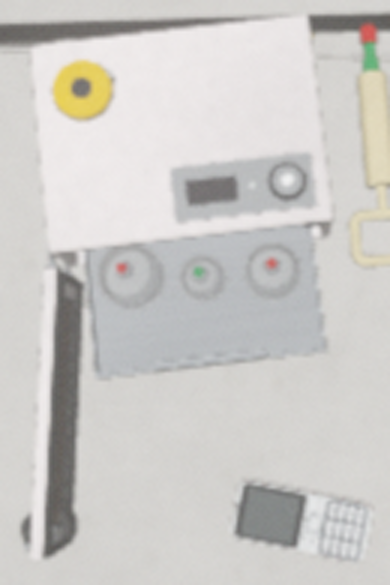

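View pics/s1.png

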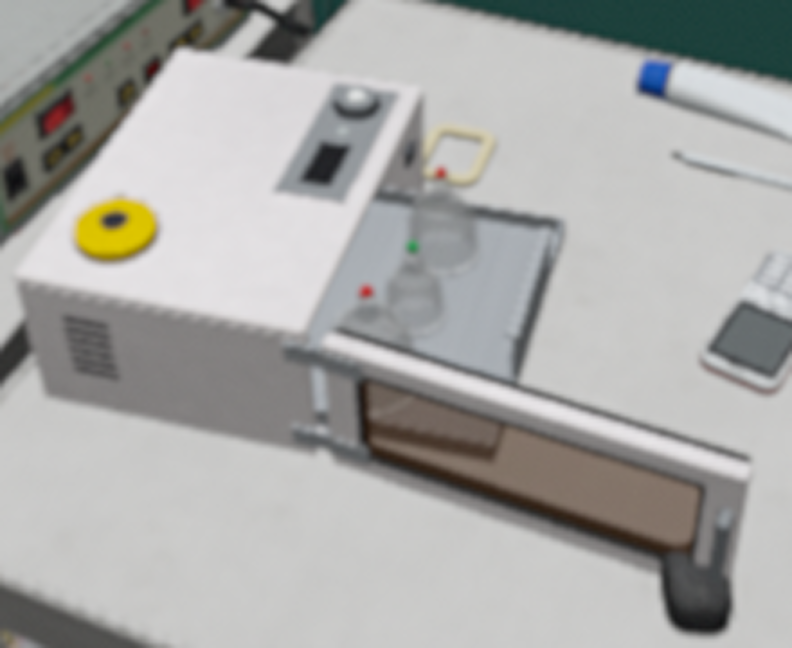

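The enlarged views show these points. In the top crop: roof corners (34,46), (308,17), (332,220), (48,250), key (288,181), tray front edge (97,376)–(327,350), door top edge from (47,265) to (37,555). An unlisted dark object sits by the door's free edge. I'll cast rays.

```bash
python3 - <<'E'
from h import *
T=ctrl.capture("top");S=ctrl.capture("side")
np.set_printoptions(precision=1,suppress=True)
t=lambda x,y:(180+(x+.5)/3-.5,130+(y+.5)/3-.5)
s=lambda x,y:(160+(x+.5)/3.6-.5,180+(y+.5)/3.6-.5)
for n,p,z in [("BL",(34,46),105),("BR",(308,17),105),("FR",(332,220),105),("FL",(48,250),105),("key",(288,181),114),("trayL",(97,376),29),("trayR",(327,350),29),("doortop hinge L",(46,268),103),("hinge R",(57,268),103),("edge L",(30,557),103),("edge R",(43,557),103),("mouse",(48,530),15)]:
    print("T",n,on(T,*t(*p),z))
for n,p,z in [("BL",(18,275),105),("BR",(183,50),105),("FR",(422,90),105),("FL",(308,333),105),("key",(354,98),114),("trayR",(563,222),29),("edge in",(750,458),103),("edge out",(742,480),103),("hinge",(325,335),103),("pull",(722,540),55),("mouse",(695,600),10),("pen",(680,155),5),("plate?",(548,245),62),("plate?",(520,335),62)]:
    print("S",n,on(S,*s(*p),z))
def tri(a,b):
    o1,d1=ray(T,*t(*a));o2,d2=ray(S,*s(*b))
    k=np.linalg.lstsq(np.c_[d1,-d2],o2-o1,rcond=None)[0]
    p,q=o1+k[0]*d1,o2+k[1]*d2; return (p+q)/2,np.linalg.norm(p-q)
print("mouse tri",tri((48,530),(695,595)));print("key tri",tri((288,181),(354,98)))
print("cups valve",tri((122,268),(366,292)),tri((199,271),(412,246)),tri((272,264),(440,173)))
# tilt of whole arm out of view: joints
st=ctrl.state();print(st["clock"])
im=cv2.resize(T["pixels"][235:265,200:300,::-1],None,fx=7,fy=7,interpolation=cv2.INTER_CUBIC);
im2=cv2.resize(S["pixels"][230:300,280:380,::-1],None,fx=7,fy=7,interpolation=cv2.INTER_CUBIC)[:390]
cv2.imwrite("pics/z.png",np.vstack([im,im2]))
E
```

```text
T BL [721.6 153.2 105. ]
T BR [751.1 -66.1 105. ]
T FR [586.2 -88.5 105. ]
T FL [557.  133.2 105. ]
T key [614.8 -53.3 114. ]
T trayL [461.3 102.5  29. ]
T trayR [487.6 -89.1  29. ]
T doortop hinge L [543.  134.5 103. ]
T hinge R [543.2 125.8 103. ]
T edge L [322.8 135.1 103. ]
T edge R [323.  125.2 103. ]
T mouse [333.3 139.7  15. ]
S BL [718.9 157.4 105. ]
S BR [751.4 -65.3 105. ]
S FR [585.9 -84.7 105. ]
S FL [552.2 134.5 105. ]
S key [616.2 -49.4 114. ]
S trayR [487.2 -82.5  29. ]
S edge in [322.7 124.2 103. ]
S edge out [322.9 138.4 103. ]
S hinge [544.4 130.6 103. ]
S pull [327.4 137.7  55. ]
S mouse [334.9 143.7  10. ]
S pen [ 443.8 -208.8    5. ]
S plate? [476.7 -23.1  62. ]
S plate? [465.2  53.1  62. ]
mouse tri (array([334.2, 140.8,  10.5]), np.float64(2.90859256002893))
key tri (array([616.5, -52.8, 111.4]), np.float64(2.6726566489578065))
cups valve (array([546.8,  77.6,  86. ]), np.float64(1.069105142955484)) (array([547.3,  17.3,  70. ]), np.float64(0.2469774600762661)) (array([554.1, -41.7,  79.1]), np.float64(1.7104851007159179))
0.3
```

View pics/z.png

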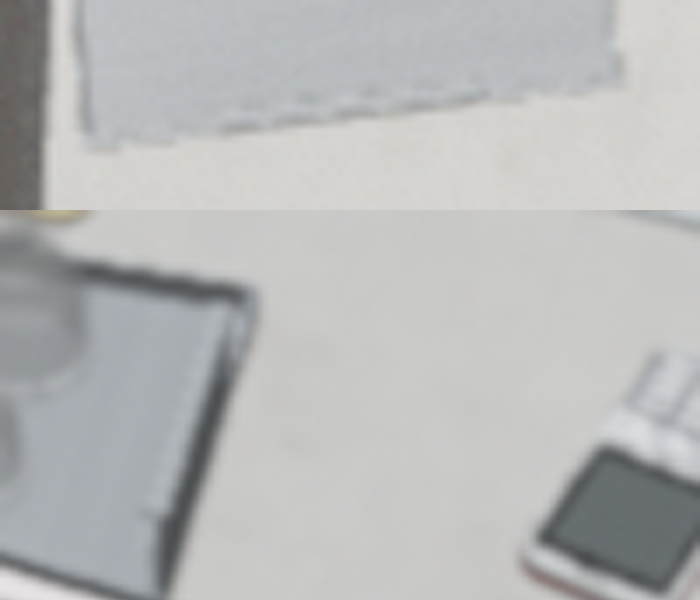

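Cabinet yaw is about 0.135 rad and the front centre is near (569,22). The plate face is about 97 mm in front of it, around (473,9). I'll turn the tool into line with the cabinet and move in front of the plate, staying high.

```bash
cat >> h.py <<'E'
from scipy.spatial.transform import Rotation as R
F=np.array([569.5,22.]);X=np.array([np.cos(.135),np.sin(.135)]);Y=np.array([-X[1],X[0]])
def rep(goal=None):
    s=ctrl.state(); p=np.array(s["tool_pos"]); w,x,y,z=s["tool_rot"]; m=R.from_quat([x,y,z,w]).as_matrix()
    print("t",s["clock"],"tcp",p.round(1),"cab(front)",((p[:2]-F)@X).round(1),((p[:2]-F)@Y).round(1),"toolx",m[:,0].round(3),"F",np.round(s["contact_force"],1),"q",np.round(s["q"],2))
    if goal is not None: print("tool move",(m.T@(np.array(goal,float)-p)).round(1))
E
```

Call:
hand_motion:
  deltas: "0,0,0,-0.14 | 0,0,0,-0.14 | 0,0,0,-0.145 | -5,-20,0,0 | -10,-39,0,0 | -10,-39,0,0 | -10,-39,0,0 | -10,-39,0,0 | -10,-39,0,0 | -10,-39,0,0 | -10,-39,0,0 | -10,-39,0,0 | -10,-39,0,0 | -10,-39,0,0 | -10,-39,0,0 | -10,-39,0,0 | -10,-39,0,0 | -10,-39,0,0 | -10,-39,0,0"
  aperture: 0
  grip_n: 20

```text
clock: 2.2
tool_pos: [414.1, 18.7, 205.8]
tool_rot: [0.0, -0.068, 0.998, 0.0]
contact_force: [1.2, 1.2, -0.7]
opening: 0.5
grip_force: 0.0
```

```bash
python3 -c "
from h import *
rep([428,3,42])"
```

```text
t 2.2 tcp [414.1  18.7 205.8] cab(front) -154.4 17.7 toolx [-0.991 -0.135 -0.001] F [ 1.2  1.2 -0.7] q [-0.54  0.02  0.43  2.11 -0.01  1.01  1.6 ]
tool move [-11.5 -17.5 163.8]
```

Call:
hand_motion:
  deltas: "0,-10,20,0 | 0,-8,30,0 | 0,0,30,0 | 0,0,30,0 | 0,0,25,0 | 0,0,15,0 | 0,0,10,0 | 0,0,0,0 | 0,0,0,0"

```text
clock: 3.1
tool_pos: [416.5, 2.4, 46.0]
tool_rot: [0.0, -0.067, 0.998, 0.0]
contact_force: [0.6, 0.5, -0.2]
opening: 0.5
grip_force: 0.0
```

```bash
python3 - <<'E'
from h import *
rep([452,6,42]); zoom("top","pics/t2.png",180,130,130,195,3)
E
```

```text
t 3.1 tcp [416.5   2.4  46. ] cab(front) -154.3 1.2 toolx [-0.991 -0.135 -0.   ] F [ 0.6  0.5 -0.2] q [-0.43  0.33  0.4   2.25 -0.22  0.6   1.84]
tool move [-35.7  -1.3   4. ]
```

View pics/t2.png

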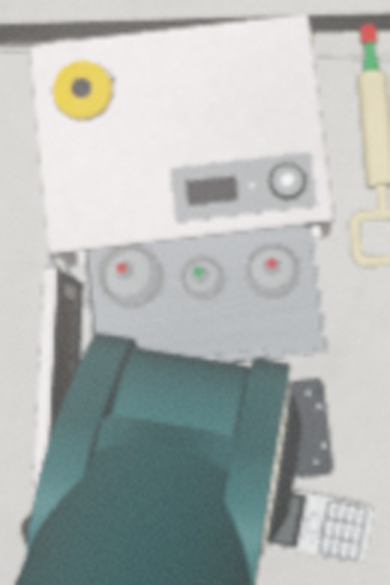

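The arm is in front of the plate and clear of the door (left, column 60) and cups. I'll advance gently to contact.

Call:
hand_motion:
  deltas: "-8,0,0,0 | -10,0,0,0 | -8,0,0,0 | -5,0,0,0 | -3,0,0,0 | -2,0,0,0 | -2,0,0,0 | -2,0,0,0 | -2,0,0,0 | -2,0,0,0 | -2,0,0,0 | -2,0,0,0 | -2,0,0,0 | -2,0,0,0"

```text
clock: 4.55
tool_pos: [467.7, 9.5, 45.4]
tool_rot: [-0.0, -0.068, 0.998, -0.0]
contact_force: [-1.8, -0.1, 0.0]
opening: 0.5
grip_force: 0.8
```

```bash
python3 -c "
from h import *
rep()"
```

```text
t 4.55 tcp [467.7   9.5  45.4] cab(front) -102.6 1.4 toolx [-0.991 -0.135  0.   ] F [-1.8 -0.1  0. ] q [-0.42  0.4   0.39  2.13 -0.25  0.65  1.85]
```

Call:
hand_motion:
  deltas: "-2,0,0,0 | -3,0,0,0 | -3,0,0,0 | -4,0,0,0 | -4,0,0,0 | -4,0,0,0 | -4,0,0,0 | -4,0,0,0 | -4,0,0,0 | -4,0,0,0 | -4,0,0,0 | -4,0,0,0 | -4,0,0,0 | -4,0,0,0 | -4,0,0,0 | -4,0,0,0 | -4,0,0,0 | -4,0,0,0 | -3,0,0,0 | -2,0,0,0"

```text
clock: 6.55
tool_pos: [540.3, 19.3, 45.5]
tool_rot: [0.0, -0.068, 0.998, -0.0]
contact_force: [-2.4, 0.7, 0.2]
opening: 0.1
grip_force: 0.8
```

```bash
python3 -c "
from h import *
rep()"
```

```text
t 6.55 tcp [540.3  19.3  45.5] cab(front) -29.3 1.3 toolx [-0.991 -0.135 -0.   ] F [-2.4  0.7  0.2] q [-0.39  0.51  0.37  1.96 -0.27  0.73  1.85]
```

Call:
hand_motion:
  deltas: "-2,0,0,0 | -2,0,0,0 | -2,0,0,0 | -2,0,0,0 | -2,0,0,0 | -2,0,0,0 | -1,0,0,0 | -1,0,0,0 | -1,0,0,0 | -1,0,0,0 | -1,0,0,0 | -1,0,0,0"

```text
clock: 7.75
tool_pos: [557.9, 21.8, 45.5]
tool_rot: [0.0, -0.068, 0.998, -0.0]
contact_force: [-2.3, 0.7, 0.5]
opening: 0.4
grip_force: 0.8
```

```bash
python3 -c "
from h import *
rep()"
```

```text
t 7.75 tcp [557.9  21.8  45.5] cab(front) -11.5 1.3 toolx [-0.991 -0.135 -0.   ] F [-2.3  0.7  0.5] q [-0.39  0.53  0.37  1.91 -0.27  0.75  1.85]
```

Not at the stop yet by the force, so I'll creep on.

Call:
hand_motion:
  deltas: "-1,0,0,0 | -1,0,0,0 | -1,0,0,0"

```text
clock: 8.05
tool_pos: [558.6, 21.8, 45.2]
tool_rot: [-0.002, -0.067, 0.998, 0.0]
contact_force: [-22.8, -1.2, 19.0]
opening: 0.7
grip_force: 11.1
```

Call:
hand_motion:
  deltas: "-1,0,0,0 | -1,0,0,0"
  only: "force|pos"

```text
tool_pos: [558.8, 21.8, 45.1]
contact_force: [-35.2, -2.2, 32.2]
grip_force: 17.7
```

The stop has been reached, with the TCP 11 mm ahead of the front, as geometry predicts for a home tray. I'll back off and rise.

Call:
hand_motion:
  deltas: "2,0,0,0 | 4,0,0,0 | 10,0,0,0 | 20,0,0,0 | 25,0,0,0 | 20,0,-10,0 | 10,0,-30,0 | 0,0,-35,0 | 0,0,-35,0 | 0,0,-35,0 | 0,0,-15,0 | 0,20,0,0 | 0,40,0,0 | 0,40,0,0 | 0,40,0,0 | 0,40,0,0 | 0,20,0,0 | 0,0,0,0"

```text
clock: 10.05
tool_pos: [444.8, 210.9, 205.3]
tool_rot: [0.0, -0.07, 0.998, 0.0]
contact_force: [-0.3, -0.6, -0.1]
opening: 0.4
grip_force: 0.0
```

```bash
python3 - <<'E'
from h import *
rep(); zoom("side","pics/s3.png",160,120,220,240,2.5)
E
```

```text
t 10.05 tcp [444.8 210.9 205.3] cab(front) -98.1 204.0 toolx [-0.99  -0.139 -0.   ] F [-0.3 -0.6 -0.1] q [-0.78  0.18  0.31  1.95 -0.07  1.02  1.27]
```

View pics/s3.png

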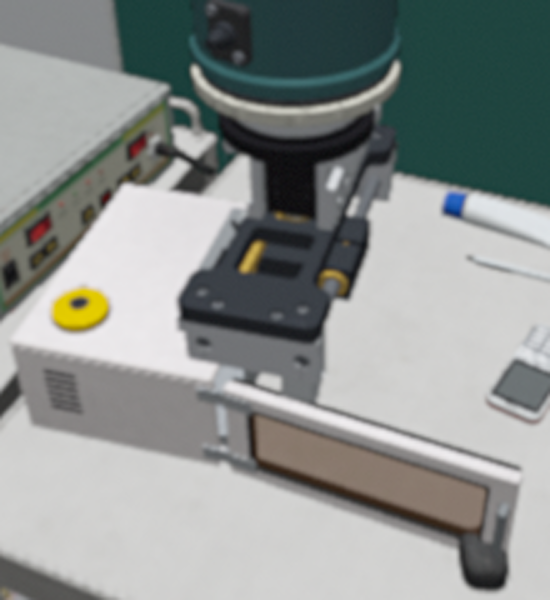

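The tray is in, since nothing projects behind the door glass. The door still stands along world -x, and the dark object at crop (483,560) is at its outer edge, so I'll push well inboard of it. Descending outside the door.

Call:
hand_motion:
  deltas: "15,-8,0,0 | 20,-12,20,0 | 9,-5,30,0 | 0,0,30,0 | 0,0,30,0 | 0,0,25,0 | 0,0,15,0 | 0,0,5,0 | 0,0,0,0"

```text
clock: 11.0
tool_pos: [405.5, 176.7, 50.4]
tool_rot: [-0.0, -0.067, 0.998, -0.0]
contact_force: [0.3, -0.3, 0.4]
opening: 0.6
grip_force: 0.0
```

```bash
python3 -c "
from h import *
rep([405,148,50])"
```

```text
t 11.0 tcp [405.5 176.7  50.4] cab(front) -141.7 175.4 toolx [-0.991 -0.134  0.   ] F [ 0.3 -0.3  0.4] q [-0.73  0.34  0.28  2.18 -0.16  0.63  1.37]
tool move [  4.3 -28.4   0.4]
```

Call:
hand_motion:
  deltas: "3,-10,0,0 | 3,-10,0,0 | 1,-5,0,0 | 1,-5,0,0 | 1,-6,0,0 | 0,-6,0,0 | 0,-7,0,0 | 0,-7,0,0 | 1,-7,0,0 | 0,-6,0,0 | -1,-9,0,0 | -1,-9,0,0 | -1,-9,0,0 | -3,-9,0,0 | -3,-9,0,0 | -3,-9,0,0"

```text
clock: 12.6
tool_pos: [424.4, 55.3, 50.5]
tool_rot: [0.0, -0.068, 0.998, -0.0]
contact_force: [0.5, -0.5, -0.0]
opening: 0.1
grip_force: 0.2
```

```bash
python3 - <<'E'
from h import *
rep(); zoom("top","pics/t4.png",180,130,130,195,3)
E
```

```text
t 12.6 tcp [424.4  55.3  50.5] cab(front) -139.3 52.5 toolx [-0.991 -0.135 -0.   ] F [ 0.5 -0.5 -0. ] q [-0.49  0.32  0.32  2.22 -0.18  0.62  1.67]
```

View pics/t4.png

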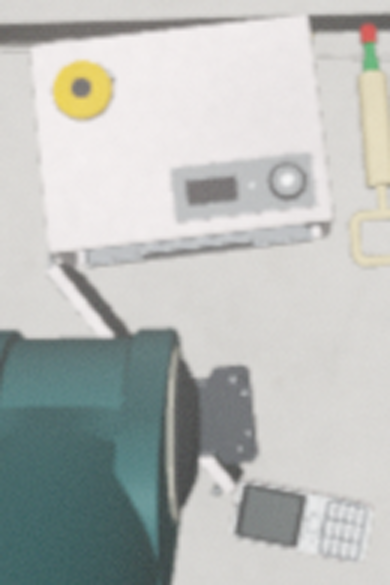

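The tray is home and the door follows the fingers, now at about 1.0 rad. I'll continue the arc.

Call:
hand_motion:
  deltas: "-4,-8,0,0 | -5,-8,0,0 | -5,-8,0,0 | -6,-7,0,0 | -7,-7,0,0 | -7,-7,0,0 | -6,-5,0,0 | -6,-4,0,0 | -6,-4,0,0 | -6,-4,0,0 | -7,-3,0,0 | -7,-3,0,0 | -7,-3,0,0 | -6,-3,0,0"

```text
clock: 14.05
tool_pos: [518.9, -5.9, 50.5]
tool_rot: [0.0, -0.068, 0.998, -0.0]
contact_force: [-0.1, -0.3, -0.1]
opening: 0.6
grip_force: 0.2
```

```bash
python3 -c "
from h import *
rep()"
```

```text
t 14.05 tcp [518.9  -5.9  50.5] cab(front) -53.9 -20.9 toolx [-0.991 -0.135 -0.   ] F [-0.1 -0.3 -0.1] q [-0.31  0.46  0.32  2.01 -0.22  0.71  1.85]
```

Call:
hand_motion:
  deltas: "-4,-1,0,0 | -4,-1,0,0 | -4,-1,0,0 | -4,-1,0,0 | -3,-1,0,0 | -3,-1,0,0 | -2,0,0,0 | -2,0,0,0 | -1,0,0,0 | -1,0,0,0 | -1,0,0,0"

```text
clock: 15.15
tool_pos: [547.8, -7.8, 50.5]
tool_rot: [-0.0, -0.068, 0.998, -0.0]
contact_force: [-0.4, 0.2, -0.5]
opening: 0.6
grip_force: 0.2
```

```bash
python3 -c "
from h import *
rep()"
```

```text
t 15.15 tcp [547.8  -7.8  50.5] cab(front) -25.6 -26.6 toolx [-0.991 -0.135  0.   ] F [-0.4  0.2 -0.5] q [-0.3   0.5   0.32  1.94 -0.23  0.74  1.86]
```

Call:
hand_motion:
  deltas: "-1,0,0,0 | -1,0,0,0 | -1,0,0,0"
  only: "pos|contact"

```text
tool_pos: [549.6, -7.6, 50.3]
contact_force: [-15.3, -1.6, 13.7]
```

Call:
hand_motion:
  deltas: "-1,0,0,0 | -1,0,0,0"
  only: "pos|contact"

```text
tool_pos: [549.6, -7.6, 50.2]
contact_force: [-30.7, -2.1, 28.3]
```

The door is shut: force rises at the predicted position. I'll back off, rise above roof level and check.

Call:
hand_motion:
  deltas: "0,0,0,0 | 0,0,0,0 | 2,0,0,0 | 4,0,0,0 | 10,0,0,0 | 20,0,0,0 | 10,0,-10,0 | 0,0,-30,0 | 0,0,-35,0 | 0,0,-30,0 | 0,0,-10,0 | 0,0,0,0"

```text
clock: 16.85
tool_pos: [507.5, -13.3, 166.5]
tool_rot: [0.001, -0.068, 0.998, 0.0]
contact_force: [-0.6, 0.2, -0.9]
opening: 0.3
grip_force: 0.0
```

```bash
python3 - <<'E'
from h import *
rep([615.7,-52,125]); zoom("side","pics/s5.png",160,150,220,200,3)
E
```

```text
t 16.85 tcp [507.5 -13.3 166.5] cab(front) -66.2 -26.6 toolx [-0.991 -0.135 -0.003] F [-0.6  0.2 -0.9] q [-0.36  0.26  0.38  1.95 -0.12  0.94  1.79]
tool move [-101.9  -53.    41.7]
```

View pics/s5.png

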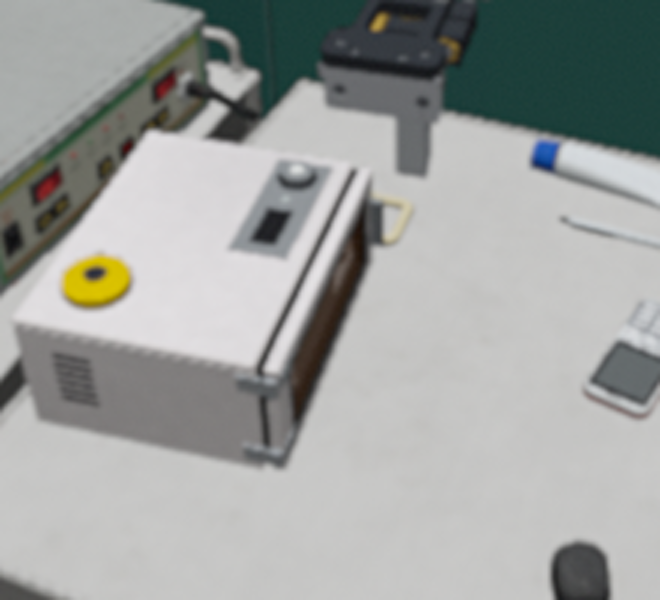

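The door is flush and shut, and the key is at crop (297,174). Moving over the key.

Call:
hand_motion:
  deltas: "-12,-6,0,0 | -20,-10,0,0 | -20,-11,0,0 | -20,-11,0,0 | -18,-10,0,0 | -12,-5,5,0 | 0,0,15,0 | 0,0,15,0 | 0,0,5,0 | 0,0,2,0 | 0,0,0,0"

```text
clock: 18.0
tool_pos: [615.1, -51.9, 123.5]
tool_rot: [-0.0, -0.068, 0.998, 0.0]
contact_force: [0.2, 0.5, 0.6]
opening: 0.3
grip_force: 0.0
```

```bash
python3 -c "
from h import *
rep([615.7,-52,125])"
```

```text
t 18.0 tcp [615.1 -51.9 123.5] cab(front) 35.2 -79.4 toolx [-0.991 -0.135  0.   ] F [0.2 0.5 0.6] q [-0.24  0.51  0.37  1.72 -0.22  0.95  1.92]
tool move [-0.6 -0.1 -1.5]
```

Call:
hand_motion:
  deltas: "0,0,3,0 | 0,0,3,0 | 0,0,2,0 | 0,0,2,0 | 0,0,1,0 | 0,0,1,0 | 0,0,1,0 | 0,0,1,0 | 0,0,0,0"
  only: "pos|contact"

```text
tool_pos: [615.4, -52.1, 109.5]
contact_force: [-0.6, 0.7, 5.1]
```

Call:
hand_motion:
  deltas: "0,0,1,0 | 0,0,1,0 | 0,0,0,0 | 0,0,0,0"
  only: "pos|contact"

```text
tool_pos: [615.6, -52.1, 109.0]
contact_force: [-9.5, 1.6, 25.7]
```

Call:
hand_motion:
  deltas: "0,0,-3,0 | 0,0,-5,0 | 0,0,-10,0 | 0,0,-20,0 | 0,0,-30,0 | 0,0,-30,0 | 0,0,0,0 | 0,0,0,0 | 0,0,0,0"

```text
clock: 20.2
tool_pos: [614.9, -52.1, 204.7]
tool_rot: [-0.001, -0.068, 0.998, 0.0]
contact_force: [-0.6, -0.0, 0.1]
opening: 0.4
grip_force: 0.0
```

```bash
python3 - <<'E'
from h import *
rep(); zoom("side","pics/s6.png",160,150,220,200,3)
E
```

```text
t 20.2 tcp [614.9 -52.1 204.7] cab(front) 35.0 -79.5 toolx [-0.991 -0.135  0.001] F [-0.6 -0.   0.1] q [-0.26  0.43  0.39  1.65 -0.18  1.11  1.89]
```

View pics/s6.png

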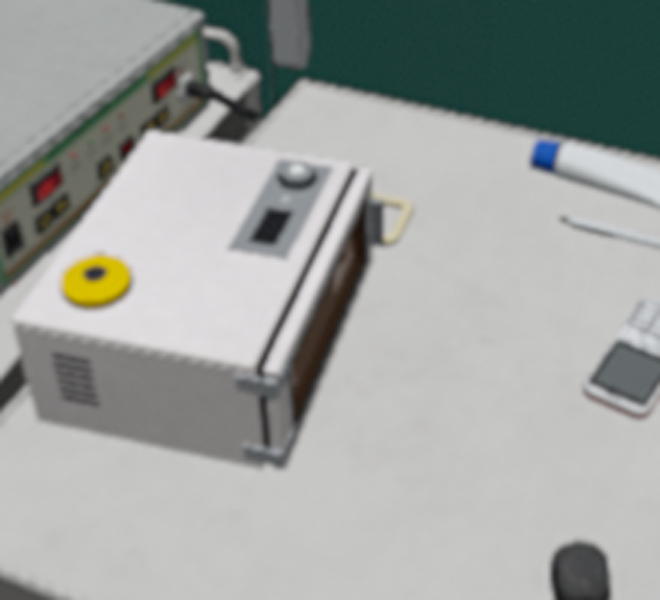

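The key went to its bottom stop (25 N) and is up again. The door is shut, the robot is clear, and nothing else has moved. Handing in.

```bash
python3 -c "
from cell import ctrl
print(ctrl.close_job())"
```

```text
the job is handed in; nothing more can be done
None
```

I pushed the tray home, shut the door, pressed the start key to its stop and let it come up, then handed the job in at about 20 s of the 64 s. The hand-in gave no verdict, and the cups were hidden behind the shut door in the last picture.

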